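Weigh out brass bars on the sprung bench scale

TASK

Weigh out brass for a casting: lay bars from the white board into the sloping scale pan until the red pointer comes to rest level with the green tab, within the tab's height. Lay the bars in gently, never drop them in or push the pan down to its stop; leave unused bars on the board, the green tab where it is set, and the jar, dish and hammer alone.

Things in the scene. Friction and masses are not known exactly. Their poses are not given: they have to be found in the camera images.
- scale: sprung bench scale, fixed: grey foot 210 x 110 x 20 mm; an upright white column (60 x 8 mm, 300 mm high) 130 mm to scale +x of the pan carries a white gauge plate (92 mm wide, 145 to 275 mm above the table) with black ticks 10 mm apart, which looks to scale -y. Origin on the table under the pan's centre; x points from pan to column (the room's +y at yaw 1.57), y along the pan's width, z up
- lamp_edge (a point): middle of the lower pan-side edge of the dark lamp head (85 x 130 x 22 mm, on the column), 20 mm to scale +x of the pan's centre and 284 mm above the table; the head reaches 65 mm to either side in y and from here back to the column, so a gripper pointing straight down has no room over the pan: lean it back towards scale -x
- pan_floor (a point): centre of the upper face of the steel pan floor, 140 mm above the table when empty; axes as the scale's (not sloped). The floor slopes at 0.5 rad (28.6 degrees), rising towards scale +x; it is 77 mm along the slope and 168 mm wide in y inside its 9 mm end rims; its upper edge is open. Room for two or three bars side by side, lengths along the slope
- pan_lip (a point): middle of the pan's low edge (scale -x side), on the floor's face, 38 mm down the slope from the pan's centre; a lip 12 mm high stands here along the whole width, and bars laid on the slope rest against it
- pan (a joint): how far the pan has sunk, m: 0 empty, grows downwards; sprung, 1 mm for each 10 g laid on it; bottom stop at 0.080. Pan, carriage and pointer move together straight down
- pointer (a point): free end of the red pointer, a 6 mm thick red rod that rises from the pan's carriage and lies level across the gauge plate; it moves with the pan, 245 mm above the table when the pan is empty
- mark (a joint): how far below the empty pointer height the middle of the green tab is set, m (grows downwards): the deflection wanted; the tab stays where it was set
- mark_mid (a point): middle of the green tab's edge next to the pointer tip; the tab is 50 mm wide, 14 mm tall (7 mm above and below this point), on the gauge plate
- board: white soldering board lying on the table, fixed, 130 x 270 x 12 mm, on which the bars lie side by side about 62 mm apart in mixed order; origin at the centre of its underside, y along its 270 mm length
- long_a: long plain brass bar, 60 x 20 x 20 mm, about 200 g (within 8 %: sinks the pan by about 20 mm); origin at the centre of its underside, x along the 60 mm length, z up as it lies on the board at the start
- long_b: second long plain brass bar, 60 x 20 x 20 mm, about 200 g (within 8 %: sinks the pan by about 20 mm); origin at the centre of its underside, x along the 60 mm length, z up as it lies on the board at the start
- short_a: short plain brass bar, 30 x 20 x 20 mm, about 100 g (within 8 %: sinks the pan by about 10 mm); origin at the centre of its underside, x along the 30 mm length, z up as it lies on the board at the start
- short_b: second short plain brass bar, 30 x 20 x 20 mm, about 100 g (within 8 %: sinks the pan by about 10 mm); origin at the centre of its underside, x along the 30 mm length, z up as it lies on the board at the start
- jar: small jar, 60 mm across, 60 mm high, with green label and white cap, to be left alone; origin under its centre
- dish: dark steel bowl, 100 mm across, 30 mm high, to be left alone; origin under its centre
- hammer: hammer with orange handle, 220 mm long, lying on the table to the left of the scale, to be left alone; handle towards its own -x
Mind the look-alikes: they are no part of the job. Leave any blue or grey look-alike of the long_a alone.

How it is judged:
By the outcome, as a careful person would: the job done as asked, in the order asked, and still so for the second after the job is handed in, with the robot touching nothing.
It also fails if it takes over 54 s, if anything falls off the work surface, if the arm or the gripper's body presses on something with over 40 N, if the wrist force passes 120 N, or if a joint passes its speed limit or range.

ROBOT

A 6-joint arm with a two-finger parallel gripper is mounted at the origin on the work surface. World frame = base frame: x ahead of the robot, y to its left, z up, the work surface at z = 0. Lengths are in mm, angles in rad, forces in N, time in s.
With the tool pointing down it reaches from about 400 to 925 mm from the base axis. Payload 12.5 kg.
Tool frame: the origin (TCP) lies midway between the tips of the shut fingers; the grasp point (between the pads) lies 19 mm behind it; z points along the fingers, y is the line along which they close (so a half turn about z gives the same grasp; the last joint's range is limited). The gripper opens to 95 mm and grips with 3 to 60 N. Pads are 20 mm wide; open, the fingers measure 119 mm over their backs; the gripper's body (75 mm by 180 mm) begins 59 mm behind the grasp point.
Start: joints at [1.003, 0.491, 1.559, -0, 1.092, -0.106], TCP at [278.462, 559.558, 214.661] pointing down, gripper open.
Joint ranges: [-3.1, 3.1], [-0.84, 2.19], [0.05, 2.79], [-1.13, 4.28], [0.06, 2.93], [-2.69, 2.69]. Speed limits (rad/s): [2.22, 2.22, 2.79, 3.14, 3.14, 3.14].

INTERFACE

Orientations are given as [roll, pitch, yaw] about the fixed x, y, z axes, in that order (R = Rz(yaw) Ry(pitch) Rx(roll)).
In Python, from cell import env gives the robot as it stands.
- The arm moves only by the shell command python3 -m inch 'ROWS'. ROWS is JSON, a list of rows, each a list of 7 numbers: the turn, a rotation vector about the tool's x, y, z in rad, then the shift along the tool's x, y, z in cm, then the closure, from -1 (fully open) to 1 (shut). A call has 1 to 20 rows; each row shifts and turns the commanded pose from where the row before left it, along the tool's axes as they then stand; what a row does not reach is not made up. A row lasts 1/8 s, in which the tool goes at most 62.5 mm and 10.7 degrees, less where a joint would pass 70% of its speed; a pose out of reach is approached as far as the arm can. A call with a gripper value outside its range is refused whole. The fingers move at their own pace and stop on an object; the grip force is fixed at half the most. Time passes only in rows, so rows that do not move let the fingers close. It gives the time, the measured TCP pose, the force, the opening and the grip force at its end, in the units of the state.
- env.state(): the state, without advancing time (a new reading comes with each control period).
- env.read_camera(name): name is "side" or "top" or "wrist"; returns a dict with "img" (480x640x3 uint8, red, green, blue), "depth" (480x640 float32, mm along the optical axis (not along the pixel's ray), 0 where there is no reading), "fx", "fy", "cx", "cy" (pixels), "position" and "orientation" of the camera in the world. Camera axes: x right, y down, z forward; pixel columns grow to the right and rows downward; lengths in mm; the calibration is good to about 2 mm. The wrist camera is an equidistant fisheye: a pixel r from the principal point sees the ray r / f radians off the axis. A picture is of the moment at which its call begins.
- env.job_done(): hands the job in; it is judged then, once.
Trained networks look in a picture, given as the dict that the camera call returned (one of the last four; its "shot" number tells which), for a name from the list of things; names that differ only in an ending like _2 or _b are one class to them, and where a whole thing is asked for, a point or a joint stands for the part that bears it (a point fixed in the world has none). Each returns a list of dicts, best first, with "score" (0 to 1); they miss things now and then, are a little off and sometimes report something else, mostly with a low value. They report only what shows in the picture. A call takes as long as a camera call. They do not tell look-alikes from the thing itself.
- env.find_in(picture, target): "centre" ([x, y, z] in mm, in the coordinates of the camera as it stood for that picture, good to about 4 mm: the middle of the surface that is visible of it).
- env.trace(picture, target): "mask" (480x640 bool, what is visible of it).
The state is a dict: "t": time; "joints": joint angles; "qvel": joint speeds; "tau": joint torques, N m; "eef_pos": TCP position; "tcp_rot": TCP orientation; "ft_force": force on the tool from outside, world axes, zero at the start; "moment": the same for the moment, N m; "opening": opening from 0.0 (shut) to 1.0 (fully open); "grip_force": force on a finger pad.
Only numpy, scipy, OpenCV 4.12 (cv2) and the standard library are available. Lean on these libraries where they do the work, as an engineer would, in place of code of your own. Each camera call takes 0.05 s, during which the arm holds its last target. There are 200 camera calls.

## Working session

There is one attempt and no reset: what is moved stays moved. The work goes in short steps, Python scripts to look and compute and a shell command to move; the robot and the scene stay as the last step left them, time stands still between calls to the robot, and variables do not carry over. Pictures are saved under pics/ and viewed, at most 10 in all, crops included, and the job is handed in when it is done.

```bash
mkdir -p pics; ls
cat > h.py <<'E'
import numpy as np, cv2
from scipy.spatial.transform import Rotation as R
from cell import env
def T(p): 
    o=np.array(p["orientation"],float)
    return (R.from_euler('xyz',o) if o.size==3 else (R.from_matrix(o) if o.size==9 else R.from_quat(o)))
def world(p,c): return T(p).apply(c)+np.array(p["position"])
def proj(p,w):
    c=T(p).inv().apply(np.array(w)-np.array(p["position"])); return c[0]/c[2]*p["fx"]+p["cx"], c[1]/c[2]*p["fy"]+p["cy"]
def deproj(p,u,v,d): return world(p,[(u-p["cx"])/p["fx"]*d,(v-p["cy"])/p["fy"]*d,d])
def save(p,n): cv2.imwrite('pics/'+n,p["img"][:,:,::-1])
E
python3 - <<'E'
from h import *
print(env.state())
for c in ["side","top"]:
    p=env.read_camera(c); save(p,c+'0.png'); print(c,p["position"],p["orientation"],p["fx"],p["cx"],p["cy"])
    for t in ["scale","lamp_edge","pan_floor","pan_lip","pointer","mark_mid","board","long_a","short_a","jar","dish","hammer"]:
        try:
            for r in env.find_in(p,t)[:6]: 
                print(c,t,round(r["score"],2),world(p,r["centre"]).round(), np.round(proj(p,world(p,r["centre"]))))
        except Exception as e: print(t,e)
E
```

```text
pics
{'t': 0.0, 'joints': array([ 1.00340308e+00,  4.91540988e-01,  1.55947570e+00, -2.08289454e-05,
        1.09169079e+00, -1.05553700e-01]), 'qvel': array([-0.00210434,  0.00074718,  0.00039066, -0.00096726, -0.00041053,
       -0.00079754]), 'tau': array([ 6.40833387e-04, -6.12650013e+01, -2.58185560e+01,  6.92928233e-02,
        4.81635472e-02, -6.44132956e-05]), 'eef_pos': array([278.31752039, 559.32558214, 214.06424846]), 'tcp_rot': array([-3.14048209e+00, -9.90846491e-05,  2.67976266e+00]), 'ft_force': array([ 0.82799832,  0.33158486, -0.05534644]), 'moment': array([0.00853591, 0.01879033, 0.00591167]), 'grip_force': 0.0, 'opening': 0.9997558375499868}
side [ 384.0654097 -917.3831013 1073.5323096] [-2.33088449 -0.01326299 -0.15648192] 579.6560808062862 319.15492459803886 248.96548731419674
side scale 0.71 [569. 158. 142.] [320. 218.]
side lamp_edge 0.59 [568. 150. 147.] [321. 218.]
side pan_floor 0.93 [567. 141. 143.] [321. 222.]
side pan_floor 0.32 [571. 148. 150.] [322. 218.]
side pan_floor 0.16 [ 530. -282.   12.] [334. 404.]
side pan_lip 0.75 [568. 136. 139.] [321. 225.]

[... 949 characters left out ...]

top lamp_edge 0.75 [573. 173. 171.] [265. 239.]
top pan_floor 0.95 [558. 138. 138.] [280. 247.]
top pan_lip 0.92 [557. 138. 137.] [280. 247.]
top pointer 0.61 [557. 134. 140.] [281. 247.]
top mark_mid 0.43 [525. 412.  27.] [184. 265.]
top board 0.62 [ 534. -254.   17.] [424. 264.]
top long_a 0.61 [492. -39.  19.] [347. 278.]
top long_a 0.61 [ 375. -172.   22.] [396. 321.]
top long_a 0.59 [ 540. -280.   34.] [435. 261.]
top long_a 0.52 [ 499. -170.   36.] [395. 275.]
top short_a 0.66 [ 568. -341.   31.] [456. 251.]
top short_a 0.4 [572. 176. 171.] [264. 239.]
top jar 0.58 [ 731. -137.   61.] [383. 191.]
top dish 0.85 [ 757. -289.   16.] [434. 187.]
top hammer 0.8 [528. 413.  26.] [184. 264.]
```

Run:
```python
import cv2
s=cv2.imread('pics/side0.png'); cv2.imwrite('pics/s1.png',cv2.resize(s[140:450,220:480],None,fx=1.9,fy=1.9,interpolation=2))
t=cv2.imread('pics/top0.png'); cv2.imwrite('pics/t1.png',cv2.resize(t[170:350,170:480],None,fx=2.5,fy=2.5,interpolation=2))
```

```text
(no output)
```

View pics/s1.png

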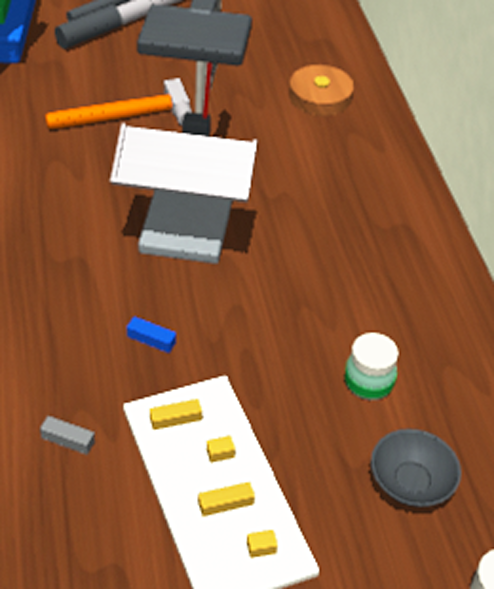

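View pics/t1.png

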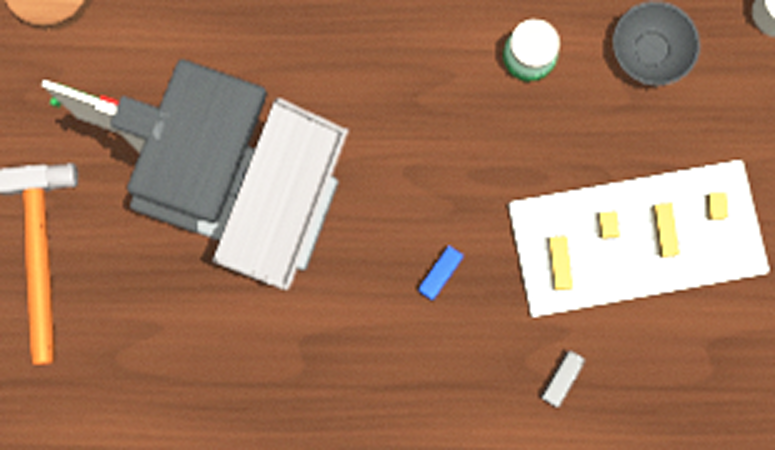

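The side crop shows the pan, the lamp head and four brass bars on the board; from the scale outward they run long, short, long, short. In the side crop they are at about (175,413), (221,448), (226,498) and (262,543). A blue look-alike at (151,333) and a grey one at (68,434) lie off the board and stay there. In the top crop the bars are at (560,262), (609,224), (667,230) and (717,206). The gauge plate is edge-on at (80,95) and faces away from the robot, so reading the mark needs the wrist camera.

```bash
cat >> h.py <<'E'
def bars(p,zt=32):
    hsv=cv2.cvtColor(p["img"],cv2.COLOR_RGB2HSV)
    m=cv2.inRange(hsv,(20,90,90),(35,255,255)); n,l,s,c=cv2.connectedComponentsWithStats(m)
    out=[]
    for i in range(1,n):
        if s[i,4]<25: continue
        v,u=np.where(l==i); d=p["depth"][v,u]; ok=d>0
        P=np.array([deproj(p,a,b,e) for a,b,e in zip(u[ok],v[ok],d[ok])])
        if len(P)<15: continue
        top=P[P[:,2]>np.percentile(P[:,2],90)-5]
        r=cv2.minAreaRect(top[:,:2].astype(np.float32))
        out.append((P.mean(0).round(),np.percentile(P[:,2],[50,90]).round(),np.round(r[0],1),np.round(r[1],1),round(r[2],1),s[i,4],c[i].round()))
    return out
E
python3 - <<'E'
from h import *
for c in ["side","top"]:
    p=env.read_camera(c)
    print(c); [print(*b) for b in bars(p)]
    for t in ["pan_floor","board"]:
        for r in env.trace(p,t)[:1]:
            m=cv2.erode(r["mask"].astype(np.uint8),np.ones((3,3)))
            v,u=np.where(m>0); d=p["depth"][v,u]; ok=d>0
            P=np.array([deproj(p,a,b,e) for a,b,e in zip(u[ok],v[ok],d[ok])])
            # robust plane
            Q=P
            for _ in range(6):
                A=np.c_[Q[:,:2],np.ones(len(Q))]; k=np.linalg.lstsq(A,Q[:,2],rcond=None)[0]
                e=P[:,2]-np.c_[P[:,:2],np.ones(len(P))]@k; Q=P[abs(e)<max(4,2*np.median(abs(e)))]
            g=np.hypot(k[0],k[1])
            print(c,t,r["score"],len(P),len(Q),'mean',Q.mean(0).round(1),'slope',np.arctan(g).round(3),'upyaw',np.arctan2(k[1],k[0]).round(3))
            b=cv2.minAreaRect(Q[:,:2].astype(np.float32)); print(cv2.boxPoints(b).round(),b, [round(float(np.r_[x,1]@k)) for x in cv2.boxPoints(b)])
p=env.read_camera("wrist"); save(p,"w0.png"); print(p["position"],p["orientation"],p["fx"],p["cx"],p["cy"])
s=env.state(); print(R.from_euler('xyz',s["tcp_rot"]).inv().apply(np.array(p["position"])-s["eef_pos"]), (R.from_euler('xyz',s["tcp_rot"]).inv()*T(p)).as_matrix().round(2))
E
```

```text
side
[819. 419.  31.] [31. 35.] [819.8 418.5] [23.2 20.9] 62.3 38 [389. 182.]
[ 500. -172.   29.] [31. 34.] [ 500.5 -169.3] [57.3 21.4] 5.3 309 [312. 358.]
[ 543. -226.   28.] [31. 34.] [ 543.7 -223.9] [20.6 29.2] 87.2 164 [336. 376.]
[ 537. -289.   29.] [31. 34.] [ 538.4 -286.4] [57.9 19.7] 7.0 357 [338. 402.]
[ 565. -347.   29.] [31. 35.] [ 565.8 -345.2] [27.8 19.9] 2.9 192 [358. 426.]
side pan_floor 0.72 2135 1635 mean [557.6 136.6 141.4] slope 0.477 upyaw 1.235
[[464. 132.]
 [622.  69.]
 [650. 138.]
 [491. 202.]] ((556.6751098632812, 135.40863037109375), (74.72542572021484, 170.63796997070312), 68.1664810180664) [123, 119, 158, 162]
side board 0.97 5403 5078 mean [ 532.  -274.8   12.7] slope 0.002 upyaw 2.834
[[ 442. -136.]
 [ 495. -404.]
 [ 622. -379.]
 [ 569. -112.]] ((531.9616088867188, -257.6712341308594), (129.20327758789062, 272.42938232421875), 11.111034393310547) [13, 13, 12, 13]
top
[821. 419.  31.] [31. 35.] [819.2 418.9] [21.8 17.3] 76.0 52 [187. 162.]
[ 565. -342.   32.] [33. 35.] [ 565.5 -342.2] [28.7 17.4] 0.8 74 [457. 252.]
[ 539. -284.   32.] [32. 36.] [ 538.2 -28
[... 333 characters left out ...]
w 1.229
[[466. 130.]
 [625.  75.]
 [648. 142.]
 [489. 197.]] ((556.9795532226562, 135.81346130371094), (71.04473114013672, 168.72747802734375), 70.82759094238281) [121, 121, 160, 159]
top board 0.57 3278 2744 mean [ 529.6 -256.1   12.2] slope 0.004 upyaw 0.511
[[ 445. -137.]
 [ 496. -399.]
 [ 618. -375.]
 [ 567. -114.]] ((531.6009521484375, -256.2213134765625), (124.34281158447266, 266.32977294921875), 10.960151672363281) [12, 12, 12, 13]
[204.30580262 596.2864689  384.69456787] [2.84522896e+00 4.94507790e-04 1.10824720e+00] 371.64829954431775 317.4024469808852 238.82033698052845
[ 8.27541747e+01 -1.53209256e-01 -1.70044920e+02] [[-0.   -0.96 -0.29]
 [ 1.   -0.   -0.  ]
 [ 0.   -0.29  0.96]]
```

View pics/w0.png

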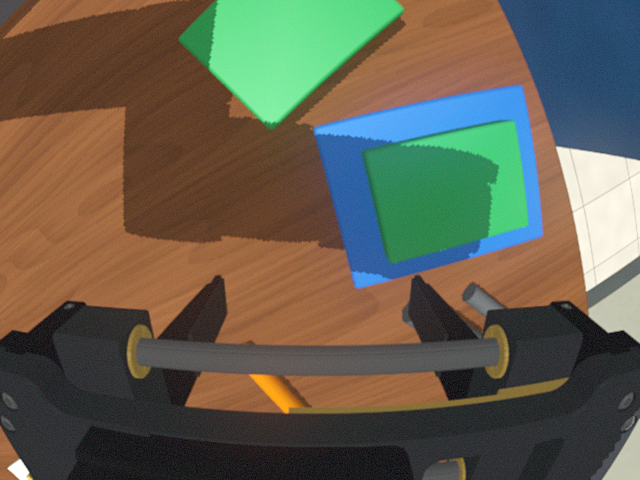

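The wrist picture shows only look-alike clutter near the start pose (green blocks, a blue tray), with nothing of the job in it. Next I look for green and red pixels near the gauge in the fixed cameras.

Run:
```python
from h import *
ims=[]
for c,(u0,u1,v0,v1) in {"side":(280,350,135,235),"top":(170,260,180,260)}.items():
    p=env.read_camera(c); hsv=cv2.cvtColor(p["img"],cv2.COLOR_RGB2HSV)
    for n,ms in {"green":[((40,80,60),(85,255,255))],"red":[((0,170,90),(5,255,255)),((174,150,90),(180,255,255))]}.items():
        m=sum(cv2.inRange(hsv,*a) for a in ms); m[:v0]=0;m[v1:]=0;m[:,:u0]=0;m[:,u1:]=0
        for v,u in zip(*np.where(m>0)): print(c,n,u,v,deproj(p,u,v,p["depth"][v,u]).round())
    ims.append(cv2.resize(p["img"][v0:v1,u0:u1],(400,500) if c=="side" else (400,356),interpolation=cv2.INTER_CUBIC))
k=np.zeros((500,800,3),np.uint8); k[:500,:400]=ims[0]; k[:356,400:]=ims[1]; cv2.imwrite('pics/g.png',k[:,:,::-1])
```

```text
side red 330 173 [601. 216. 233.]
side red 329 174 [599. 218. 229.]
side red 330 174 [602. 219. 228.]
side red 329 175 [599. 218. 226.]
side red 330 175 [601. 215. 228.]
side red 329 176 [599. 219. 222.]
side red 330 176 [601. 214. 226.]
side red 329 177 [599. 215. 223.]
side red 330 177 [602. 222. 217.]
side red 329 178 [599. 218. 217.]
side red 330 178 [602. 219. 216.]
side red 329 179 [599. 218. 214.]
side red 330 179 [601. 215. 216.]
side red 329 180 [600. 219. 210.]
side red 330 180 [602. 217. 211.]
side red 329 181 [600. 221. 206.]
side red 329 182 [599. 216. 206.]
side red 329 183 [600. 218. 202.]
side red 329 184 [599. 216. 200.]
side red 330 184 [602. 218. 198.]
side red 328 185 [598. 220. 194.]
side red 329 185 [599. 216. 197.]
side red 328 186 [597. 216. 194.]
side red 329 186 [600. 217. 193.]
side red 328 187 [598. 220. 188.]
side red 329 187 [601. 222. 186.]
side red 330 187 [603. 221. 186.]
side red 328 188 [597. 217. 187.]
side red 329 188 [600. 220. 185.]
side red 328 189 [598. 218. 183.]
side red 329 189 [600. 217. 184.]
side red 328 190 [598. 221. 178.]
side red 329
[... 814 characters left out ...]
n 190 210 [634. 351. 213.]
top green 191 210 [633. 348. 216.]
top green 192 210 [634. 346. 215.]
top green 190 211 [631. 350. 216.]
top green 191 211 [630. 347. 218.]
top green 192 211 [631. 346. 215.]
top green 193 211 [632. 345. 209.]
top green 193 212 [632. 347. 201.]
top red 210 208 [693. 354.   4.]
top red 211 208 [695. 353.  -4.]
top red 212 208 [693. 349.   1.]
top red 211 209 [628. 292. 249.]
top red 212 209 [628. 289. 248.]
top red 213 209 [691. 346.   1.]
top red 214 209 [690. 343.   2.]
top red 215 209 [692. 342.  -6.]
top red 213 210 [625. 287. 249.]
top red 214 210 [627. 286. 244.]
top red 215 210 [625. 281. 252.]
top red 216 210 [689. 339.  -4.]
top red 216 211 [623. 280. 249.]
```

View pics/g.png

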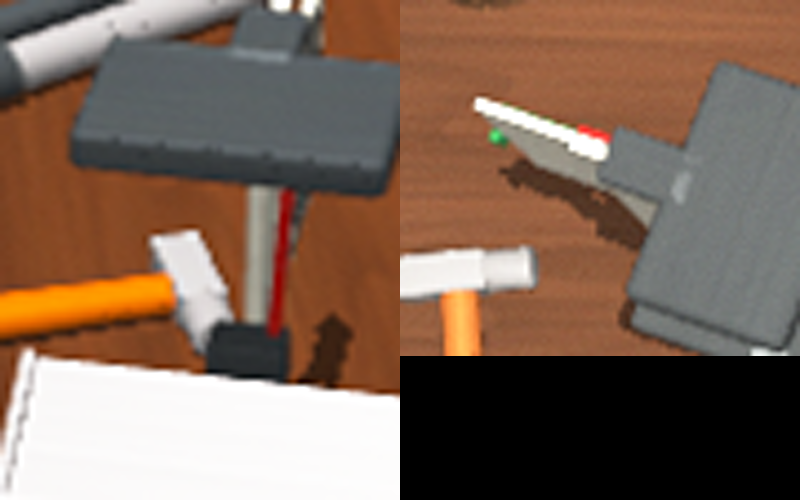

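The left half shows the red rod at (285,250), going up under the lamp. In the right half a green tab end sticks out at (497,135) beyond the edge-on plate, at z ≈ 201–218 mm, and the pointer is at z ≈ 249 mm. The deflection wanted is therefore about 30–40 mm, so a long bar is needed in any case.

Candidates for the long bar, by side-picture pixel:
- gold at (312,358), on the board
- gold at (338,402), on the board
- blue at (299,315): look-alike
- grey at (256,368): look-alike
- the lone yellow thing at (389,182), which is off the board

I choose the gold bar at (312,358), and check it with a close crop once the wrist is over it. First I work out the wrist feasibility.

```bash
cat >> h.py <<'E'
YAW=1.225; PAN=np.array([556.5,136.,140.])
SX=np.array([np.cos(YAW),np.sin(YAW),0]); SY=np.array([-np.sin(YAW),np.cos(YAW),0]); Z=np.array([0,0,1.])
def placeR(side=-1,lean=.5): # tool x towards side*scale x
    z=np.sin(lean)*SX-np.cos(lean)*Z; x=side*(np.cos(lean)*SX+np.sin(lean)*Z); return R.from_matrix(np.c_[x,np.cross(z,x),z])
def downR(yaw): return R.from_euler('xyz',[np.pi,0,yaw])
def go(pos,rot):
    s=env.state(); r=R.from_euler('xyz',s["tcp_rot"])
    print('at',s["eef_pos"].round(1),'turn',(r.inv()*rot).as_rotvec().round(3),'shift cm',(r.inv().apply(np.array(pos)-s["eef_pos"])/10).round(2), 'F',s["ft_force"].round(1))
E
python3 - <<'E'
from h import *
def wrist(Rt,q1,q23):
    M=(R.from_euler('ZY',[q1,q23]).inv()*Rt*R.from_euler('z',-np.pi/2))
    return M.as_euler('ZYZ').round(2)
for side in(-1,1):
    for q1 in(0,.15,.25):
        for q23 in(1.8,2.2): print(side,q1,q23,wrist(placeR(side),q1,q23))
for y in(3.23,.09): print(y,wrist(downR(y),-.4,2.05))
E
```

```text
-1 0 1.8 [ 0.5   1.21 -2.95]
-1 0 2.2 [0.63 0.87 3.09]
-1 0.15 1.8 [ 0.48  1.14 -2.81]
-1 0.15 2.2 [ 0.63  0.79 -3.06]
-1 0.25 1.8 [ 0.46  1.09 -2.71]
-1 0.25 2.2 [ 0.62  0.75 -2.97]
1 0 1.8 [0.5  1.21 0.19]
1 0 2.2 [ 0.63  0.87 -0.05]
1 0.15 1.8 [0.48 1.14 0.33]
1 0.15 2.2 [0.63 0.79 0.08]
1 0.25 1.8 [0.46 1.09 0.43]
1 0.25 2.2 [0.62 0.75 0.17]
3.23 [ 0.    1.09 -2.06]
0.09 [-0.    1.09  1.08]
```

```bash
cat >> h.py <<'E'
def rows(wps,rot1,n):  # wps: list of (pos,nrows); orientation slerped over all rows; shifts in tool frame before the row's turn
    s=env.state(); r0=R.from_euler('xyz',s["tcp_rot"]); w=(r0.inv()*rot1).as_rotvec(); N=sum(k for _,k in wps)
    p=s["eef_pos"]; i=0; print('turn/row',(w/N).round(3))
    for q,k in wps:
        for _ in range(k):
            r=r0*R.from_rotvec(w*i/N); print((r.inv().apply(np.array(q)-p)/k/10).round(1).tolist(),end=' '); i+=1
        p=np.array(q)
    print()
E
python3 - <<'E'
from h import *
rows([([278,560,350],3),([430,180,350],7),([500,-168,130],7)],downR(.09),17)
E
```

```text
turn/row [ 0.    -0.     0.152]
[0.0, 0.0, -4.5] [0.0, 0.0, -4.5] [0.0, 0.0, -4.5] [-5.6, -1.6, -0.0] [-5.8, -0.7, -0.0] [-5.8, 0.2, -0.0] [-5.7, 1.1, 0.0] [-5.5, 1.9, 0.0] [-5.2, 2.8, 0.0] [-4.7, 3.5, 0.0] [-4.1, 2.9, 3.1] [-3.7, 3.5, 3.1] [-3.1, 4.0, 3.1] [-2.4, 4.4, 3.1] [-1.7, 4.8, 3.1] [-1.0, 5.0, 3.1] [-0.2, 5.1, 3.1]
```

```bash
python3 -m inch '[[0,0,0.152,0,0,-4.5,0],[0,0,0.152,0,0,-4.5,0],[0,0,0.152,0,0,-4.5,0],[0,0,0.152,-5.6,-1.6,0,0],[0,0,0.152,-5.8,-0.7,0,0],[0,0,0.152,-5.8,0.2,0,0],[0,0,0.152,-5.7,1.1,0,0],[0,0,0.152,-5.5,1.9,0,0],[0,0,0.152,-5.2,2.8,0,0],[0,0,0.152,-4.7,3.5,0,0],[0,0,0.152,-4.1,2.9,3.1,0],[0,0,0.152,-3.7,3.5,3.1,0],[0,0,0.152,-3.1,4.0,3.1,0],[0,0,0.152,-2.4,4.4,3.1,0],[0,0,0.152,-1.7,4.8,3.1,0],[0,0,0.152,-1.0,5.0,3.1,0],[0,0,0.152,-0.2,5.1,3.1,0]]'
cat >> h.py <<'E'
def wworld(p,u,v,zpl):
    d=np.array([u-p["cx"],v-p["cy"]]); r=np.hypot(*d); th=r/p["fx"]
    ray=T(p).apply(np.r_[np.sin(th)*d/max(r,1e-9),np.cos(th)]); o=np.array(p["position"]); return o+ray*(zpl-o[2])/ray[2]
E
python3 - <<'E'
from h import *
p=env.read_camera("wrist"); save(p,"w1.png")
for r in env.find_in(p,"long_a")[:4]+env.find_in(p,"short_a")[:3]: print(round(r["score"],2),world(p,r["centre"]).round(1))
hsv=cv2.cvtColor(p["img"],cv2.COLOR_RGB2HSV); m=cv2.inRange(hsv,(20,90,90),(35,255,255)); n,l,s,c=cv2.connectedComponentsWithStats(m)
for i in range(1,n):
    if s[i,4]>200:
        v,u=np.where(l==i); P=np.array([wworld(p,a,b,32) for a,b in zip(u,v)])[:,:2].astype(np.float32); b=cv2.minAreaRect(P); print(s[i],np.round(b[0],1),np.round(b[1],1),round(b[2],1), np.median(p["depth"][v,u]))
go([500.4,-168,16],downR(.09))
E
```

```text
t: 3.88
eef_pos: [502.6, -168.9, 131.8]
tcp_rot: [3.141, -0.001, 0.091]
ft_force: [0.9, -0.1, 0.5]
opening: 0.503
grip_force: 0.0
0.93 [ 506.  -166.    35.4]
0.78 [ 391.5 -170.2   23.1]
0.77 [493.8 -42.4  22.2]
0.69 [ 540.4 -283.7   32.2]
0.94 [ 545.7 -219.8   36.6]
0.59 [ 563.9 -335.4   38. ]
[520 167  27  36 690] [ 565.5 -342.1] [27.9 24.3] 0.8 268.85468
[384 171  24  40 838] [ 545.4 -223.6] [29.5 17.5] 5.0 271.2445
[ 456  171   28   73 1587] [ 539.2 -286.1] [58.5 19.8] 5.7 274.64224
[ 310  198   23   76 1188] [ 504.9 -171.6] [59.7 15.3] 2.8 283.18277
at [ 501.9 -168.8  131. ] turn [-0.001  0.002  0.003] shift cm [-0.11 -0.08 11.5 ] F [-0.2  0.7 -0.5]
```

View pics/w1.png

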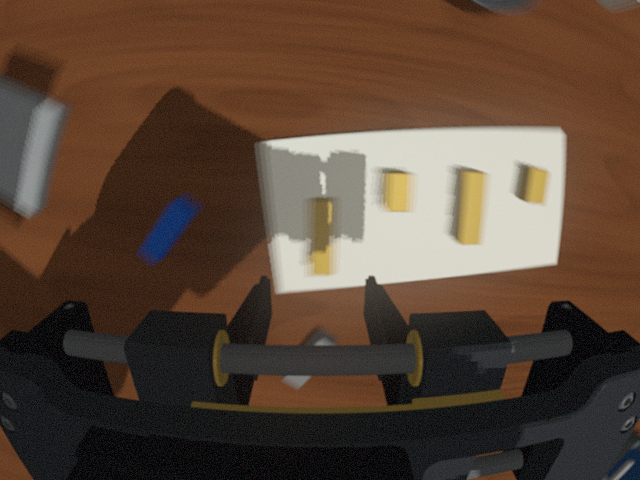

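The picture shows the gold long bar between the fingers at (321,236) on the white board. The blue bar at (170,228) and the grey one at (315,362) are off the board, so the choice is right. Its position agrees with the top and side views to about 2 mm, with the top at 32–35 mm.

```bash
python3 -m inch '[[0,0,0,0,0,6,0],[0,0,0,0,0,4.4,0],[0,0.15,0,0,0,0,0],[0,0,0,-0.15,0,1.0,0],[0,0,0,0,0,0,1],[0,0,0,0,0,0,1],[0,0,0,0,0,0,1],[0,0,0,0,0,0,1]]'
python3 - <<'E'
from h import *
print(env.state()["opening"]*95)
E
```

```text
t: 5.03
eef_pos: [502.9, -167.1, 19.0]
tcp_rot: [3.141, -0.151, 0.096]
ft_force: [2.2, 2.2, 3.5]
opening: 0.206
grip_force: 30.0
19.60011997261751
```

```bash
cat >> h.py <<'E'
U=np.cos(.5)*SX+np.sin(.5)*Z; NRM=-np.sin(.5)*SX+np.cos(.5)*Z
def slot(s,y,h): return PAN+s*U+y*SY+h*NRM
E
python3 - <<'E'
from h import *
s=env.state(); r=placeR(1,.65)
t=slot(-1.5,48,7); pre=t-80*r.as_matrix()[:,2]; print(t.round(1),pre.round(1))
rows([(s["eef_pos"]+[0,0,60],1),(s["eef_pos"]+[0,40,150],2),(pre,7)],r,10)
E
```

```text
[509.8 147.9 145.4] [493.3 102.3 209.1]
turn/row [ 0.044  0.044 -0.105]
[0.9, 0.0, -5.9] [1.3, -2.1, -4.3] [1.7, -2.1, -4.1] [1.3, -3.1, -0.0] [1.6, -2.9, 0.2] [1.9, -2.7, 0.4] [2.2, -2.5, 0.6] [2.4, -2.2, 0.8] [2.5, -1.9, 1.0] [2.7, -1.6, 1.2]
```

```bash
python3 -m inch '[[0.044,0.044,-0.105,0.9,0,-5.9,1],[0.044,0.044,-0.105,1.3,-2.1,-4.3,1],[0.044,0.044,-0.105,1.7,-2.1,-4.1,1],[0.044,0.044,-0.105,1.3,-3.1,0,1],[0.044,0.044,-0.105,1.6,-2.9,0.2,1],[0.044,0.044,-0.105,1.9,-2.7,0.4,1],[0.044,0.044,-0.105,2.2,-2.5,0.6,1],[0.044,0.044,-0.105,2.4,-2.2,0.8,1],[0.044,0.044,-0.105,2.5,-1.9,1.0,1],[0.044,0.044,-0.105,2.7,-1.6,1.2,1],[0,0,0,0,0,0,1]]'
python3 - <<'E'
from h import *
r=placeR(1,.65); go(slot(-1.5,48,7),r); print(env.state()["opening"]*95)
p=env.read_camera("wrist"); save(p,"w2.png")
E
```

```text
t: 6.4
eef_pos: [493.1, 104.7, 207.5]
tcp_rot: [-3.141, -0.644, 1.226]
ft_force: [0.3, 0.5, -1.8]
opening: 0.206
grip_force: 30.0
at [493.1 104.7 207.5] turn [-0.001  0.006  0.   ] shift cm [-0.03  0.11  7.75] F [ 0.3  0.5 -1.8]
19.612627273992683
```

View pics/w2.png

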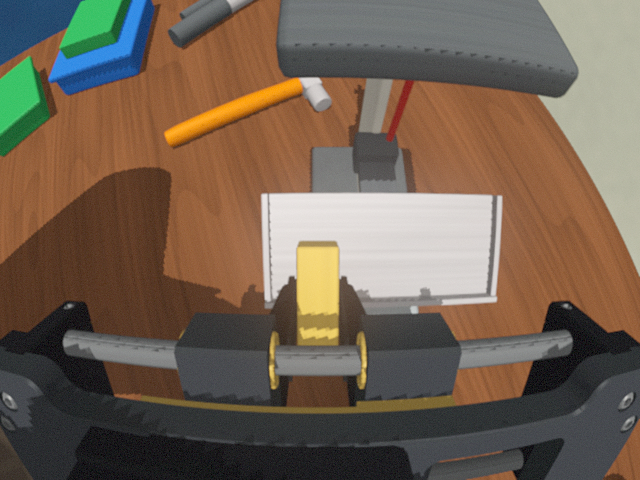

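The picture shows the gold bar in the grip at (318,290), in line with the slope. It is over the left part of the pan (pan from x=265 to 500), and the gripper is clear of the lamp.

```bash
python3 -m inch '[[0,0,0,0,0.1,4,1],[0,0,0,0,0,2,1],[0,0,0,0,0,1,1],[0,0,0,0,0,0.6,1],[0,0,0,-0.3,0,0.4,1],[0,0,0,-0.3,0,0.4,1],[0,0,0,-0.3,0,0.4,1],[0,0,0,0,0,0,1]]'
python3 - <<'E'
from h import *
for _ in range(4): 
    p=env.read_camera("top"); print(env.state()["ft_force"].round(2))
hsv=cv2.cvtColor(p["img"],cv2.COLOR_RGB2HSV)
m=cv2.inRange(hsv,(0,150,90),(5,255,255))|cv2.inRange(hsv,(174,150,90),(180,255,255)); m[:190]=0;m[235:]=0;m[:,:185]=0;m[:,240:]=0
for v,u in zip(*np.where(m>0)): print(u,v,deproj(p,u,v,p["depth"][v,u]).round())
E
```

```text
t: 7.45
eef_pos: [510.1, 146.0, 131.7]
tcp_rot: [3.142, -0.644, 1.223]
ft_force: [0.5, -3.0, -0.5]
opening: 0.208
grip_force: 30.0
[ 0.   -2.09 -0.99]
[-0.75 -1.5  -0.53]
[ 0.29 -2.03 -0.69]
[-0.63 -1.93 -0.59]
212 209 [691. 350.  -1.]
213 210 [688. 347.  -1.]
214 210 [688. 343.   0.]
215 210 [688. 340.   1.]
216 211 [686. 338.  -3.]
```

```bash
python3 -m inch '[[0,0,0,-0.3,0,0.4,1],[0,0,0,-0.15,0,0.2,1],[0,0,0,0,0,0,0.5],[0,0,0,0,0,0,0.35],[0,0,0,0,0,0,0.33],[0,0,0,0,0,0,0.33]]'
python3 - <<'E'
from h import *
p=env.read_camera("wrist"); save(p,"w3.png"); print(env.state()["opening"]*95,env.state()["ft_force"])
E
```

```text
t: 8.4
eef_pos: [510.0, 146.4, 124.5]
tcp_rot: [3.141, -0.644, 1.224]
ft_force: [0.5, 0.0, -0.3]
opening: 0.333
grip_force: 0.0
31.416822842989813 [ 0.6564818   0.24044567 -0.80522475]
```

View pics/w3.png

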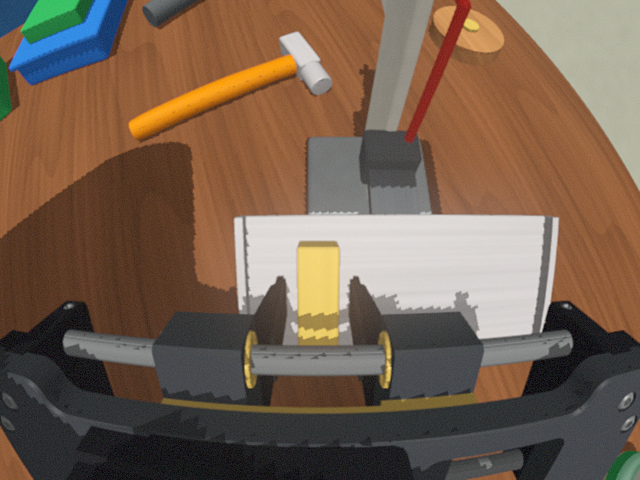

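The long bar lies flat on the pan between the opened fingers at (318,290), and the pan has sunk with it. I retreat and swing round to look at the gauge face.

```bash
python3 -m inch '[[0,0,0,0,0,-4,0.33],[0,0,0,0,0,-5,0.33]]'
python3 - <<'E'
from h import *
th=.6; n=-SY
V=downR(YAW)*R.from_rotvec([th,0,0]); 
tcp=PAN+107*SX+164*n; tcp[2]=220
rows([([650,15,260],4),(tcp,4)],V,8); print(tcp)
E
```

```text
t: 8.7
eef_pos: [490.9, 95.2, 196.7]
tcp_rot: [-3.139, -0.643, 1.223]
ft_force: [1.2, -0.5, -0.0]
opening: 0.336
grip_force: 0.0
turn/row [ 0.072 -0.078  0.024]
[0.5, 4.4, -1.6] [0.5, 4.3, -1.9] [0.4, 4.1, -2.3] [0.3, 3.9, -2.6] [4.2, 1.4, 2.1] [4.4, 1.4, 1.7] [4.5, 1.4, 1.3] [4.7, 1.4, 0.8] 
[747.05937679 181.07908513 220.        ]
```

```bash
python3 -m inch '[[0.072,-0.078,0.024,0.5,4.4,-1.6,0.33],[0.072,-0.078,0.024,0.5,4.3,-1.9,0.33],[0.072,-0.078,0.024,0.4,4.1,-2.3,0.33],[0.072,-0.078,0.024,0.3,3.9,-2.6,0.33],[0.072,-0.078,0.024,4.2,1.4,2.1,0.33],[0.072,-0.078,0.024,4.4,1.4,1.7,0.33],[0.072,-0.078,0.024,4.5,1.4,1.3,0.33],[0.072,-0.078,0.024,4.7,1.4,0.8,0.33],[0,0,0,0,0,0,0.33]]'
cat > gauge.py <<'E'
from h import *
import sys
p=env.read_camera("wrist"); save(p,sys.argv[1])
hsv=cv2.cvtColor(p["img"],cv2.COLOR_RGB2HSV); o=np.array(p["position"])
def onplate(u,v):
    d=np.array([u-p["cx"],v-p["cy"]]); r=np.hypot(*d); th=r/p["fx"]
    ray=T(p).apply(np.r_[np.sin(th)*d/r,np.cos(th)]); k=((PAN-3*SY-o)@SY)/(ray@SY); q=o+k*ray; return np.r_[(q-PAN)@SX,q[2]]
for nme,m in {"green":cv2.inRange(hsv,(40,80,50),(85,255,255)),"red":cv2.inRange(hsv,(0,150,70),(5,255,255))|cv2.inRange(hsv,(172,150,70),(180,255,255))}.items():
    n,l,s,c=cv2.connectedComponentsWithStats(m)
    for i in range(1,n):
        if s[i,4]>40:
            v,u=np.where(l==i); P=np.array([onplate(a,b) for a,b in zip(u,v)])
            if P[:,0].max()<300: print(nme,s[i],'scale x,z min',P.min(0).round(),'max',P.max(0).round(),'z by x bins',[(int(x),P[abs(P[:,0]-x)<6][:,1].min().round(1),P[abs(P[:,0]-x)<6][:,1].max().round(1)) for x in range(90,240,15) if (abs(P[:,0]-x)<6).sum()>5])
for t in ("pointer","mark_mid"): print(t,[(round(r["score"],2),world(p,r["centre"]).round()) for r in env.find_in(p,t)[:2]])
E
python3 gauge.py w4.png
```

```text
t: 9.82
eef_pos: [748.2, 185.0, 211.8]
tcp_rot: [-2.537, 0.003, 1.229]
ft_force: [-0.4, -0.1, -1.7]
opening: 0.337
grip_force: 0.0
green [  66    0   51  104 3215] scale x,z min [221. 232.] max [299. 270.] z by x bins [(225, np.float64(234.0), np.float64(270.5))]
green [ 133   89   31   73 1622] scale x,z min [174. 192.] max [230. 217.] z by x bins [(180, np.float64(191.9), np.float64(212.1)), (195, np.float64(192.0), np.float64(212.3)), (210, np.float64(192.3), np.float64(212.4)), (225, np.float64(192.0), np.float64(217.3))]
green [  0 179  36  19 117] scale x,z min [169. 297.] max [175. 323.] z by x bins [(165, np.float64(312.0), np.float64(323.0)), (180, np.float64(296.9), np.float64(305.0))]
red [ 130  166  109  109 1228] scale x,z min [ 86. 115.] max [172. 223.] z by x bins [(90, np.float64(114.9), np.float64(222.8)), (105, np.float64(216.7), np.float64(221.8)), (120, np.float64(216.9), np.float64(222.0)), (135, np.float64(216.9), np.float64(222.0)), (150, np.float64(217.0), np.float64(222.7)), (165, np.float64(217.1), np.float64(222.9))]
pointer [(0.73, array([598., 195., 128.]))]
mark_mid [(0.9, array([640., 325., 211.])), (0.22, array([609., 253., 182.]))]
```

View pics/w4.png

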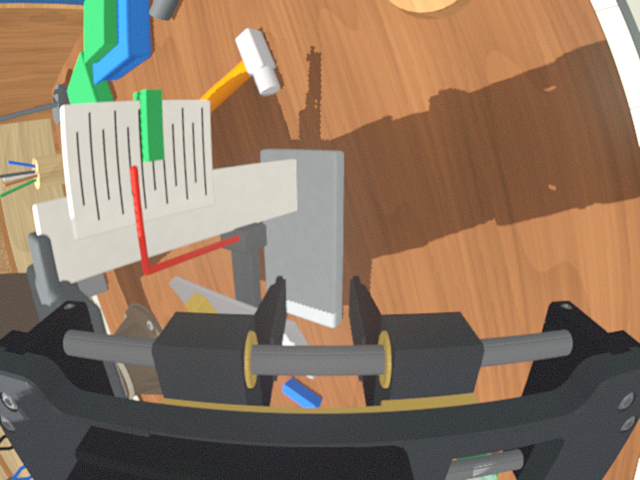

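The picture, where left is up, shows the red pointer level at (138,215) on the plate with its tip at (134,168). The green tab is at (152,125), about 15 mm lower in this slanted view. I use depth to take out the parallax.

```bash
cat > gz.py <<'E'
from h import *
p=env.read_camera("wrist"); hsv=cv2.cvtColor(p["img"],cv2.COLOR_RGB2HSV)
v,u=np.mgrid[0:480,0:640]; d=np.stack([u-p["cx"],v-p["cy"]],-1); r=np.hypot(d[...,0],d[...,1])+1e-9; th=r/p["fx"]
ray=np.concatenate([d/r[...,None]*np.tan(th)[...,None],np.ones(r.shape+(1,))],-1)
W=T(p).apply((ray*p["depth"][...,None]).reshape(-1,3)).reshape(480,640,3)+np.array(p["position"])
S=np.stack([(W-PAN)@SX,(W-PAN)@SY,W[...,2]],-1)
g=cv2.inRange(hsv,(40,80,50),(85,255,255))>0; rd=(cv2.inRange(hsv,(0,150,70),(5,255,255))|cv2.inRange(hsv,(172,150,70),(180,255,255)))>0
w=cv2.inRange(hsv,(0,0,170),(180,50,255))>0
box=(abs(S[...,1])<60)&(S[...,2]>120)&(S[...,2]<300)&(p["depth"]>0)
for n,m,lo,hi in(("tab",g,178,220),("pointer",rd,110,165),("plate",w,110,170)):
    q=S[m&box&(S[...,0]>lo)&(S[...,0]<hi)]
    if len(q): print(n,len(q),'y pct',np.percentile(q[:,1],[5,50,95]).round(1),'z pct',np.percentile(q[:,2],[2,10,50,90,98]).round(1))
    if n=="tab" and len(q): f=q[q[:,1]<np.percentile(q[:,1],5)+3]; print(' front face z',np.percentile(f[:,2],[2,50,98]).round(1))
E
python3 gz.py
```

```text
tab 1214 y pct [-18.4 -16.9  -8.5] z pct [201.3 202.9 210.7 214.1 214.8]
 front face z [201.  208.  214.2]
pointer 435 y pct [-17.7 -16.1 -13.9] z pct [224.  224.6 226.3 227.6 227.9]
plate 12175 y pct [-8.8 -6.2 -2. ] z pct [125.8 150.  231.8 283.4 295.2]
```

The tab spans z = 201–215 mm, so its middle is at 208 mm; the pointer is at about 225.5 mm. That leaves about 17 mm to go (10–24 mm is acceptable), so the second long bar, at about 20 mm, is right. A single short bar would only reach the tab's edge.

Run:
```python
from h import *
G=downR(.11)*R.from_rotvec([0,.15,0])
rows([([640,-50,215],5),([540,-285.5,80],5)],G,10)
```

```text
turn/row [-0.062  0.046  0.104]
[-5.1, -0.3, 0.3] [-5.1, 0.2, 0.1] [-5.0, 0.7, -0.1] [-4.9, 1.2, -0.3] [-4.7, 1.8, -0.4] [-4.4, 3.2, 2.0] [-4.2, 3.5, 2.0] [-3.9, 3.8, 2.0] [-3.6, 4.1, 2.1] [-3.2, 4.3, 2.2]
```

```bash
python3 -m inch '[[-0.062,0.046,0.104,-5.1,-0.3,0.3,0],[-0.062,0.046,0.104,-5.1,0.2,0.1,0],[-0.062,0.046,0.104,-5,0.7,-0.1,0],[-0.062,0.046,0.104,-4.9,1.2,-0.3,0],[-0.062,0.046,0.104,-4.7,1.8,-0.4,0],[-0.062,0.046,0.104,-4.4,3.2,2.0,0],[-0.062,0.046,0.104,-4.2,3.5,2.0,0],[-0.062,0.046,0.104,-3.9,3.8,2.0,0],[-0.062,0.046,0.104,-3.6,4.1,2.1,0],[-0.062,0.046,0.104,-3.2,4.3,2.2,0],[0,0,0,0,0,0,0]]'
python3 - <<'E'
from h import *
G=downR(.11)*R.from_rotvec([0,.15,0])
go([540,-285.5,17],G)
E
```

```text
t: 11.4
eef_pos: [538.4, -289.0, 79.2]
tcp_rot: [3.136, -0.15, 0.106]
ft_force: [-0.3, -0.6, 0.8]
opening: 0.499
grip_force: 0.0
at [ 538.4 -289.    79.2] turn [ 0.006 -0.    -0.004] shift cm [-0.74 -0.36  6.18] F [-0.3 -0.6  0.8]
```

```bash
python3 -m inch '[[0,0,0,-0.4,-0.36,3.2,0],[0,0,0,-0.34,0,3.0,0],[0,0,0,0,0,0,0],[0,0,0,0,0,0,1],[0,0,0,0,0,0,1],[0,0,0,0,0,0,1],[0,0,0,0,0,0,1]]'
python3 - <<'E'
from h import *
s=env.state(); r=placeR(1,.65); print(s["opening"]*95)
t=slot(-1.5,-20,7)-np.array([0,0,20]); pre=t-90*r.as_matrix()[:,2]; print(t.round(1),pre.round(1))
rows([(s["eef_pos"]+[0,0,60],1),(s["eef_pos"]+[0,50,150],2),(pre,8)],r,11)
E
```

```text
t: 12.28
eef_pos: [543.8, -283.3, 17.2]
tcp_rot: [3.136, -0.152, 0.113]
ft_force: [-1.6, -0.9, 7.9]
opening: 0.206
grip_force: 30.0
19.593893294347854
[573.7 124.8 125.4] [555.3  73.6 197.1]
turn/row [ 0.04   0.041 -0.094]
[0.9, 0.0, -5.9] [1.4, -2.5, -4.3] [1.8, -2.5, -4.1] [1.7, -3.5, 0.3] [2.0, -3.3, 0.5] [2.2, -3.1, 0.7] [2.5, -2.8, 0.9] [2.7, -2.5, 1.1] [2.9, -2.2, 1.3] [3.0, -1.9, 1.5] [3.1, -1.5, 1.7]
```

```bash
python3 -m inch '[[0,0,0,0.9,0,-5.9,1],[0.044,0.045,-0.1,1.4,-2.5,-4.3,1],[0.044,0.045,-0.1,1.8,-2.5,-4.1,1],[0.044,0.045,-0.1,1.7,-3.5,0.3,1],[0.044,0.045,-0.1,2.0,-3.3,0.5,1],[0.044,0.045,-0.1,2.2,-3.1,0.7,1],[0.044,0.045,-0.1,2.5,-2.8,0.9,1],[0.044,0.045,-0.1,2.7,-2.5,1.1,1],[0.044,0.045,-0.1,2.9,-2.2,1.3,1],[0.044,0.045,-0.1,3.0,-1.9,1.5,1],[0.044,0.045,-0.1,3.1,-1.5,1.7,1],[0,0,0,0,0,0,1]]'
python3 - <<'E'
from h import *
r=placeR(1,.65); go(slot(1,-20,5.5)-np.array([0,0,20]),r); print(env.state()["opening"]*95)
p=env.read_camera("wrist"); save(p,"w5.png")
E
```

```text
t: 13.78
eef_pos: [583.6, 76.7, 192.6]
tcp_rot: [-3.127, -0.654, 1.189]
ft_force: [0.3, -0.7, -1.5]
opening: 0.21
grip_force: 30.0
at [583.6  76.7 192.6] turn [ 0.008 -0.004 -0.029] shift cm [-0.62 -2.61  8.05] F [ 0.3 -0.7 -1.5]
19.93708324194407
```

View pics/w5.png

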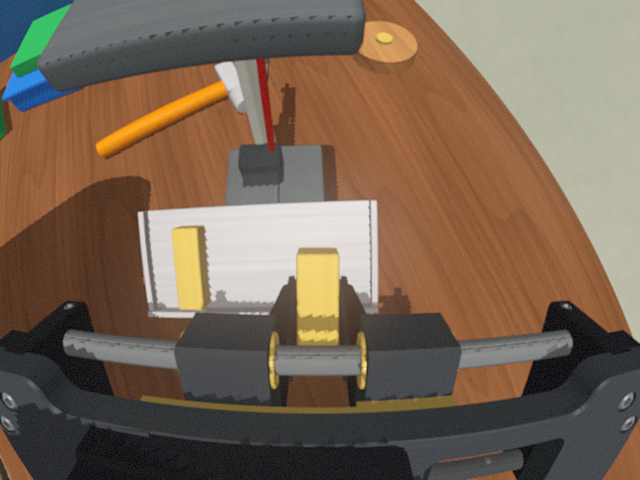

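The first bar rests against the lip at (190,268). The second is in the grip at (318,295), about 26 mm too far right for its slot, so I correct that while descending.

```bash
python3 -m inch '[[0,0,-0.029,-0.6,-2.6,1,1],[0,0,0,0,0,3.5,1],[0,0,0,0,0,2,1],[0,0,0,0,0,1,1],[0,0,0,0,0,0.4,1],[0,0,0,-0.3,0,0.4,1],[0,0,0,-0.3,0,0.4,1],[0,0,0,-0.3,0,0.4,1],[0,0,0,0,0,0,1]]'
python3 - <<'E'
from h import *
r=placeR(1,.65)
for _ in range(4): 
    env.read_camera("top"); print(env.state()["ft_force"].round(2))
go(slot(1,-20,5.5)-np.array([0,0,20]),r)
E
```

```text
t: 14.95
eef_pos: [575.2, 125.1, 111.5]
tcp_rot: [3.133, -0.654, 1.222]
ft_force: [-0.5, -2.4, -0.4]
opening: 0.209
grip_force: 30.0
[-1.38 -2.57 -0.81]
[-0.41 -1.66 -1.48]
[-0.93 -2.19 -1.35]
[-0.5  -1.36 -0.71]
at [575.3 125.2 111.9] turn [ 0.011 -0.004 -0.002] shift cm [ 0.97 -0.12 -0.94] F [-0.5 -1.4 -0.7]
```

Part of the weight is carried, as with the first bar. I lower it a little further and release.

```bash
python3 -m inch '[[0,0,0,-0.3,0,0.4,1],[0,0,0,-0.15,0,0.2,1],[0,0,0,0,0,0,0.5],[0,0,0,0,0,0,0.35],[0,0,0,0,0,0,0.33],[0,0,0,0,0,0,0.33],[0,0,0,0,0,-4,0.33],[0,0,0,0,0,-5,0.33]]'
python3 - <<'E'
from h import *
V=downR(YAW)*R.from_rotvec([.6,0,0]); n=-SY
tcp=PAN+107*SX+164*n; tcp[2]=220
rows([([670,20,260],3),(tcp,4)],V,7); print(tcp)
E
```

```text
t: 16.15
eef_pos: [555.2, 74.0, 176.0]
tcp_rot: [3.135, -0.654, 1.222]
ft_force: [-0.1, -1.1, 0.7]
opening: 0.335
grip_force: 0.0
turn/row [ 0.084 -0.091  0.027]
[1.4, 4.2, -2.4] [1.3, 4.0, -2.9] [1.1, 3.7, -3.3] [3.8, 0.9, 2.4] [4.0, 1.0, 2.0] [4.2, 1.0, 1.5] [4.3, 1.0, 1.1] 
[747.05937679 181.07908513 220.        ]
```

```bash
python3 -m inch '[[0.084,-0.091,0.027,1.4,4.2,-2.4,0.33],[0.084,-0.091,0.027,1.3,4.0,-2.9,0.33],[0.084,-0.091,0.027,1.1,3.7,-3.3,0.33],[0.084,-0.091,0.027,3.8,0.9,2.4,0.33],[0.084,-0.091,0.027,4.0,1.0,2.0,0.33],[0.084,-0.091,0.027,4.2,1.0,1.5,0.33],[0.084,-0.091,0.027,4.3,1.0,1.1,0.33],[0,0,0,0,0,0,0.33]]'
python3 gz.py; python3 gauge.py w6.png | grep -v "^green"
```

```text
t: 17.15
eef_pos: [748.3, 185.7, 211.9]
tcp_rot: [-2.534, 0.005, 1.232]
ft_force: [-1.0, -0.7, -1.0]
opening: 0.333
grip_force: 0.0
tab 1265 y pct [-18.4 -16.9  -8.3] z pct [201.  202.8 210.5 214.1 214.7]
 front face z [200.9 208.  214.2]
pointer 406 y pct [-17.6 -16.1 -13. ] z pct [203.6 204.3 205.8 207.  207.3]
plate 12571 y pct [-8.8 -6.3 -1.9] z pct [126.1 149.9 231.2 283.3 295.2]
red [ 156  160  100  104 1094] scale x,z min [86. 93.] max [172. 202.] z by x bins [(90, np.float64(93.0), np.float64(201.0)), (105, np.float64(195.0), np.float64(200.2)), (120, np.float64(195.2), np.float64(200.3)), (135, np.float64(195.3), np.float64(200.4)), (150, np.float64(195.4), np.float64(201.5)), (165, np.float64(195.4), np.float64(202.2))]
pointer [(0.96, array([601., 182., 106.]))]
mark_mid []
```

View pics/w6.png

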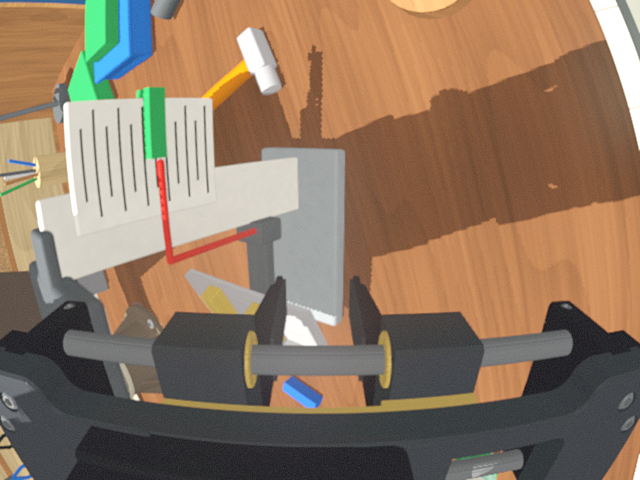

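The pointer tip at (160,162) now meets the green tab at (153,125). Its centre is at z ≈ 205 mm against the tab's 201–215 mm. One last check that it is at rest and that the bars are where they should be, then I hand in.

```bash
python3 -m inch '[[0,0,0,0,0,0,0.33],[0,0,0,0,0,0,0.33],[0,0,0,0,0,0,0.33],[0,0,0,0,0,0,0.33]]'; python3 gz.py | grep -v plate
python3 - <<'E'
from h import *
for b in bars(env.read_camera("side"))+bars(env.read_camera("top")): print(*b)
print(env.job_done())
E
```

```text
t: 17.85
eef_pos: [748.2, 181.2, 219.4]
tcp_rot: [-2.542, 0.0, 1.227]
ft_force: [0.0, 0.9, -0.2]
opening: 0.334
grip_force: 0.0
tab 1204 y pct [-18.3 -16.9  -8.9] z pct [200.9 202.5 210.5 214.1 214.7]
 front face z [200.7 207.9 214.3]
pointer 407 y pct [-17.6 -16.2 -14. ] z pct [203.2 203.9 205.6 206.9 207.3]
[807. 178. 284.] [312. 325.] [772.5 149. ] [ 6.2 19.2] 39.9 68 [419. 158.]
[-190.  562.  112.] [112. 115.] [-189.4  559.6] [23.4 37.5] 19.4 53 [ 35. 159.]
[-228.  535.  111.] [112. 115.] [-227.   535.7] [61.  90.8] 56.9 242 [ 19. 166.]
[819. 418.  31.] [32. 35.] [820.1 416.5] [20.8 23.7] 39.4 42 [389. 182.]
[431. 401.  25.] [25. 29.] [441.1 401.6] [98.  14.2] 8.8 97 [259. 199.]
[508. 137. 113.] [113. 126.] [512.9 152.8] [27.1 19.4] 74.6 208 [297. 235.]
[571. 114. 112.] [113. 125.] [577.  131.8] [20.1 19.6] 80.0 197 [324. 239.]
[ 543. -226.   28.] [31. 34.] [ 542.8 -223.6] [27.4 20. ] 8.8 161 [336. 376.]
[ 565. -347.   29.] [31. 35.] [ 565.9 -345.2] [21.3 28.6] 88.9 188 [357. 426.]
[821. 419.  31.] [31. 35.] [818.3 419.6] [20.9 17.5] 5.2 52 [187. 162.]
[ 564. -341.   32.] [32. 36.] [ 564.1 -341.3] [25.4 19.7] 0.2 72 [457. 253.]
[ 544. -220.   32.] [32. 36.] [ 543.7 -219.3] [17.7 26.1] 87.7 66 [413. 259.]
the job is handed in; nothing more can be done
None
```

I laid both long bars in the pan and handed the job in at about 18 s: the pointer rests at about 205 mm, inside the green tab's 201–215 mm, and both short bars are still on the board.

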